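Count to the third gap and slide the cutlery case in

ROBOT

A 7-joint arm with a two-finger parallel gripper is mounted at the origin on the work surface. World frame = base frame: x ahead of the robot, y to its left, z up, the work surface at z = 0. Lengths are in mm, angles in rad, forces in N, time in s.
With the tool pointing down it reaches from about 400 to 900 mm from the base axis. Payload 5.6 kg.
Tool frame: the origin (TCP) lies midway between the tips of the shut fingers; the grasp point (between the pads) lies 19 mm behind it; x points along the fingers, y is the direction in which the jaws open and shut, and the axes are right-handed (so a half turn about x gives the same grasp; the last joint's range is limited). The gripper opens to 92 mm and grips with 3 to 60 N. Pads are 20 mm wide; open, the fingers measure 128 mm over their backs; the gripper's body (75 mm by 189 mm) begins 69 mm behind the grasp point.
Start: joints at [-1.307, 0.468, -0.012, 1.603, 0.006, 1.071, -0.056], TCP at [196.349, 619.643, 185.492] pointing down, gripper open.
Joint ranges: [-2.53, 2.53], [-0.31, 2.02], [-1.57, 1.55], [0.28, 2.44], [-1.29, 4.43], [0.15, 1.84], [-2.92, 2.92]. Speed limits (rad/s): [2.57, 2.57, 3.14, 3.14, 3.14, 3.14, 3.14].

INTERFACE

Orientations are given as a rotation vector (axis times angle).
In Python, from cell import robot, grip, kin, viewer gives the robot as it stands. Calls block until the motion is done:
- robot.movep(position, orientation): joint-space move of the TCP to a pose.
- robot.servo_line(position, feed=150, rotation=None): straight line of the TCP; rotation=None keeps the orientation; feed is the mean speed in mm/s.
- robot.goto_joints(angles): joint-space move.
- grip(opening, newtons=None): opening from 0.0 (shut) to 1.0 (fully open); newtons is the grip in N (None keeps the last); returns when the fingers have stopped.
- robot.hold(seconds).
- kin.ik(position, orientation): joint angles nearest the present ones, or None.
- robot.observe(): the state.
- viewer.read_camera(name): name is "scene" or "top" or "wrist"; returns the picture (480x640x3 uint8, red, green, blue); there is no depth.
- viewer.camera_info(name): a dict with "camera_matrix" (3x3 intrinsics, pixels), "R" (3x3) and "t" (3): a world point X has camera coordinates R X + t. Camera axes: x right, y down, z forward; pixel columns grow to the right and rows downward; lengths in mm; the calibration is good to about 2 mm. A picture is of the moment at which its call begins: read the wrist's pose just before it. camera_info takes no time and is no camera call; for the wrist camera it gives the pose at the moment of the call.
A pose or a line that the arm cannot do raises robot.IKError and nothing moves.
- robot.job_done(): hands the job in, once; it reports no verdict.
Trained networks look in the newest picture that a camera, given by its name, has taken for a name from the list of things; names that differ only in an ending like _2 or _b are one class to them, and where a whole thing is asked for, a point or a joint stands for the part that bears it (a point fixed in the world has none). Each returns a list of dicts, best first, with "confidence" (0 to 1); they miss things now and then, are a little off and sometimes report something else, mostly with a low value. They report only what shows in the picture. A call takes as long as a camera call. They do not tell look-alikes from the thing itself.
- viewer.silhouettes(name, camera): "mask" (480x640 bool, what is visible of it).
- viewer.pinpoint(name, camera): "at" ([x, y, z] in mm, in the coordinates of the camera as it stood for that picture, good to about 4 mm: a listed point, or the origin of a listed thing).
The state is a dict: "t": time; "joints": joint angles; "joint_velocities": joint speeds; "joint_torque": joint torques, N m; "tcp_pos": TCP position; "tcp_rot": TCP orientation; "contact_force": force on the tool from outside, world axes, zero at the start; "wrist_torque": the same for the moment, N m; "grip_width": opening from 0.0 (shut) to 1.0 (fully open).
Only numpy, scipy, OpenCV 4.12 (cv2) and the standard library are available. Lean on these libraries where they do the work, as an engineer would, in place of code of your own. Each camera call takes 0.05 s, during which the arm holds its last target.

TASK

On the rack's rail, count off the gaps with a fingertip, starting at the end where the egg cup stands: touch the rubber pad above the first gap, then the second, then the third. Then gently push the teal cutlery case across the marble, nose first, into that third gap until it is fully home against the rack's back wall. Only touch and push: never pinch or lift the case, and leave the egg cup, jar, glass box and lunch carrier where they are.

Things in the scene. Friction and masses are not known exactly. Their poses are not given: they have to be found in the camera images.
- rack: Low fixed rack, blue dividers between wooden ends; 265 mm along its x, y from -50 to +58 mm. Origin: its centre at marble level; x along the row, z up. Six gaps open towards -y, and at the top; no floor (the case stays on the marble). Gap centres x = -100, -60, -20, 20, 60, 100 mm; each 35 mm wide; dividers 5 mm thick, 28 mm high, ends and back wall 40 mm. Egg cup beyond one end, jar beyond the other.
- rail_mid (a point): Middle of the rail's underside: rack x = 0, y = -42 mm, 34 mm above the marble, so the case passes beneath. The 16 mm wide rail runs along the rack's x above the mouths and carries the six pads.
- back_wall (a point): Foot of the back wall's inner face, at the rack's x = 0, y = +50 mm: where the case's nose stops. The divider noses (mouths of the gaps) are at y = -50 mm and rounded.
- pad0: Dark rubber pad on the rail above gap 0 (numbered along the rack's +x), 34 x 16 mm, domed: a flat top 12 mm long, flanks sloping down 5 mm to the rail. Origin: centre of its top, 46 mm above the marble at rest. Sprung: gives at about 1 N, then 0.4 N per mm, sinks at most 5 mm, and springs back; a fingertip can slide over it from pad to pad.
- pad1: Dark rubber pad on the rail above gap 1 (numbered along the rack's +x), 34 x 16 mm, domed: a flat top 12 mm long, flanks sloping down 5 mm to the rail. Origin: centre of its top, 46 mm above the marble at rest. Sprung: gives at about 1 N, then 0.4 N per mm, sinks at most 5 mm, and springs back; a fingertip can slide over it from pad to pad.
- pad2: Dark rubber pad on the rail above gap 2 (numbered along the rack's +x), 34 x 16 mm, domed: a flat top 12 mm long, flanks sloping down 5 mm to the rail. Origin: centre of its top, 46 mm above the marble at rest. Sprung: gives at about 1 N, then 0.4 N per mm, sinks at most 5 mm, and springs back; a fingertip can slide over it from pad to pad.
- pad3: Dark rubber pad on the rail above gap 3 (numbered along the rack's +x), 34 x 16 mm, domed: a flat top 12 mm long, flanks sloping down 5 mm to the rail. Origin: centre of its top, 46 mm above the marble at rest. Sprung: gives at about 1 N, then 0.4 N per mm, sinks at most 5 mm, and springs back; a fingertip can slide over it from pad to pad.
- pad4: Dark rubber pad on the rail above gap 4 (numbered along the rack's +x), 34 x 16 mm, domed: a flat top 12 mm long, flanks sloping down 5 mm to the rail. Origin: centre of its top, 46 mm above the marble at rest. Sprung: gives at about 1 N, then 0.4 N per mm, sinks at most 5 mm, and springs back; a fingertip can slide over it from pad to pad.
- pad5: Dark rubber pad on the rail above gap 5 (numbered along the rack's +x), 34 x 16 mm, domed: a flat top 12 mm long, flanks sloping down 5 mm to the rail. Origin: centre of its top, 46 mm above the marble at rest. Sprung: gives at about 1 N, then 0.4 N per mm, sinks at most 5 mm, and springs back; a fingertip can slide over it from pad to pad.
- case: Loose teal plastic cutlery case lying flat on the marble in front of the gaps, 29 mm wide (x), 140 mm long (y), 20 mm high, about 0.11 kg. Origin: centre of its underside. Its +y end is the nose, with 7 mm rounded corners, starting roughly towards the rack; its -y end is flat.
- case_nose (a point): Middle of the case's nose end: 70 mm along the case's +y from its centre, 10 mm above its underside. It lies at the rack's y = +50 mm when the case is fully home; the case then sticks out 40 mm from the mouth.
- egg_cup: White ceramic egg cup with a brown egg in it, 50 mm across, 74 mm high, loose. Origin: centre of its underside. It marks the end from which the gaps are counted.
- spice_jar: Amber glass jar with black cap, 42 mm across, 65 mm high, loose, at the other end of the rack. Origin: centre of its underside.
- glass_box: Square glass box with white clip-lock lid and blue clips, 131 mm square, 57 mm high, loose. Origin: centre of its underside.
- lunch_carrier: Steel insulated lunch carrier, a cylinder 110 mm across and 147 mm high, with a wire bail up to 178 mm, loose. Origin: centre of its underside.
Things that resemble listed ones, but are neither listed nor needed, are in the scene too. Of the things like the case, leave any that is orange, red or yellow; of the rest the smaller one is meant.

How it is judged (in metres and radians):
On the way, in this order (a step that is already met when the one before it is completed fails the run):
1. a fingertip touches the pad above the first gap from the egg cup's end (((x of egg_cup in the frame of rack below 0 m and contact force between the fingers and pad0 above 0.2 N) or (x of egg_cup in the frame of rack above 0 m and contact force between the fingers and pad5 above 0.2 N))), for 0.05 s.
2. then the pad above the second gap (((x of egg_cup in the frame of rack below 0 m and contact force between the fingers and pad1 above 0.2 N) or (x of egg_cup in the frame of rack above 0 m and contact force between the fingers and pad4 above 0.2 N))), for 0.05 s.
3. then the pad above the third gap (((x of egg_cup in the frame of rack below 0 m and contact force between the fingers and pad2 above 0.2 N) or (x of egg_cup in the frame of rack above 0 m and contact force between the fingers and pad3 above 0.2 N))), for 0.05 s.
4. then the case is pushed home in that third gap (((x of egg_cup in the frame of rack below 0 m and x of case in the frame of rack between -0.03 and -0.01 m) or (x of egg_cup in the frame of rack above 0 m and x of case in the frame of rack between 0.01 and 0.03 m)) and y of case_nose in the frame of rack above 0.042 m and angle between the y axis of case and the y axis of rack, either way round below 0.12 rad and angle between case's own z axis and vertical below 0.1 rad and height (world z) of case below 0.006 m), for 0.2 s.
At the end, for the whole second after the job is handed in: The case lies flat and at rest on the marble in the third gap from the egg cup's end (its centre within 10 mm of the gap's centre line, straight to 0.12 rad), its nose within 8 mm of the back wall; every bystander stands upright within 25 mm of where it was (all of step 4 and linear speed of case below 0.01 m/s and distance of each of egg_cup, spice_jar, glass_box, lunch_carrier from where it was at the start of the episode below 0.025 m and angle between each of egg_cup, spice_jar, glass_box, lunch_carrier's own z axis and vertical below 0.2 rad); the robot touches nothing.
It fails at once if the case is pinched or rammed: the fingers press on it with over 32 N (contact force between the fingers and case above 32 N).
It fails at once if the case is lifted off the marble or tipped (height (world z) of case above 0.008 m or angle between case's own z axis and vertical above 0.25 rad).
It fails at once if a bystander is shoved or tipped (not (distance of egg_cup from where it was at the start of the episode below 0.025 m) or not (distance of spice_jar from where it was at the start of the episode below 0.025 m) or not (distance of glass_box from where it was at the start of the episode below 0.025 m) or not (distance of lunch_carrier from where it was at the start of the episode below 0.025 m) or not (angle between egg_cup's own z axis and vertical below 0.2 rad) or not (angle between spice_jar's own z axis and vertical below 0.2 rad) or not (angle between glass_box's own z axis and vertical below 0.2 rad) or not (angle between lunch_carrier's own z axis and vertical below 0.2 rad)).
It also fails if it takes over 67 s, if anything falls off the work surface, if the arm or the gripper's body presses on something with over 40 N, if the wrist force passes 120 N, or if a joint passes its speed limit or range.

## Working session

There is one attempt and no reset: what is moved stays moved. The work goes in short steps, each a Python script; the robot and the scene stay as the last script left them, time stands still between calls to the robot, and variables do not carry over. Pictures are saved under pics/ and viewed, and the job is handed in when it is done.

```bash
mkdir -p pics; ls; cat > h.py <<'E'
import numpy as np, cv2
from cell import robot, grip, kin, viewer
def snap(cam,fn):
    im=viewer.read_camera(cam); cv2.imwrite('pics/'+fn,im[:,:,::-1]); return im
def w(cam,p):
    i=viewer.camera_info(cam); R=np.array(i['R']);t=np.array(i['t'])
    return R.T@(np.array(p)-t)
def ray(cam,u,v,z):
    i=viewer.camera_info(cam); R=np.array(i['R']);t=np.array(i['t']);K=np.array(i['camera_matrix'])
    d=R.T@np.linalg.inv(K)@np.array([u,v,1.]); c=-R.T@t
    return c+d*(z-c[2])/d[2]
def proj(cam,X):
    i=viewer.camera_info(cam); q=np.array(i['camera_matrix'])@(np.array(i['R'])@np.array(X,float)+np.array(i['t'])); return q[:2]/q[2]
E
python3 - <<'E'
from h import *
for c in ['scene','top']:
    snap(c,c+'1.png')
    for n in ['rack','rail_mid','back_wall','pad0','case','case_nose','egg_cup','spice_jar','glass_box','lunch_carrier']:
        for d in viewer.pinpoint(n,c): print(c,n,round(d['confidence'],2),w(c,d['at']).round(0))
print(robot.observe())
E
```

```text
pics
scene rack 0.92 [542. 204.   1.]
scene rail_mid 0.73 [470. 122.  12.]
scene rail_mid 0.59 [535. 159.  30.]
scene back_wall 0.66 [549. 249.  -2.]
scene pad0 0.61 [514. 158.  50.]
scene pad0 0.59 [595. 151.  42.]
scene pad0 0.5 [560. 153.  45.]
scene pad0 0.41 [435. 170.  49.]
scene pad0 0.39 [541. 204.   3.]
scene pad0 0.37 [634. 147.  44.]
scene pad0 0.35 [478. 162.  45.]
scene case 0.69 [733. -98.   2.]
scene case 0.63 [ 557. -198.   -1.]
scene case 0.6 [463.  56.  -3.]
scene case 0.59 [ 327. -142.    2.]
scene case 0.51 [212. 272.  -6.]
scene case_nose 0.89 [ 289. -236.   16.]
scene case_nose 0.79 [473. 122.  10.]
scene case_nose 0.73 [ 570. -128.   11.]
scene case_nose 0.72 [826. -98.  11.]
scene case_nose 0.56 [595. 150.  43.]
scene case_nose 0.55 [137. 276.  11.]
scene egg_cup 0.72 [717. 185.   2.]
scene spice_jar 0.63 [517. 158.  50.]
scene spice_jar 0.54 [372. 209.   4.]
scene glass_box 0.76 [ 624. -381.    0.]
scene lunch_carrier 0.61 [ 355. -450.   -2.]
top rack 0.65 [541. 201.   2.]
top rail_mid 0.97 [535. 157.  37.]
top rail_mid 0.28 [441. 166.  47.]
top back_wall 0.9
[... 798 characters left out ...]
s': array([-1.3069921 ,  0.46747984, -0.01159375,  1.60268625,  0.00600581,
        1.07138189, -0.05628778]), 'joint_velocities': array([-1.01968108e-03,  6.73168100e-04, -1.95997365e-04, -3.61177629e-04,
       -4.60186503e-04, -3.45520025e-05, -1.62083728e-03]), 'joint_torque': array([ 5.05887529e-04, -5.20417285e+01, -1.25167239e-02, -2.44062889e+01,
       -5.65976452e-02,  1.11365528e-02,  4.35176128e-05]), 'tcp_pos': array([196.36365746, 619.65621944, 185.51115441]), 'tcp_rot': array([ 0.24089782,  1.55728974, -0.24078101]), 'contact_force': array([ 0.55908337,  0.23649647, -0.04148553]), 'wrist_torque': array([ 0.00160098, -0.02092699, -0.02901546]), 'grip_width': 0.9965235200177168}
```

View pics/top1.png

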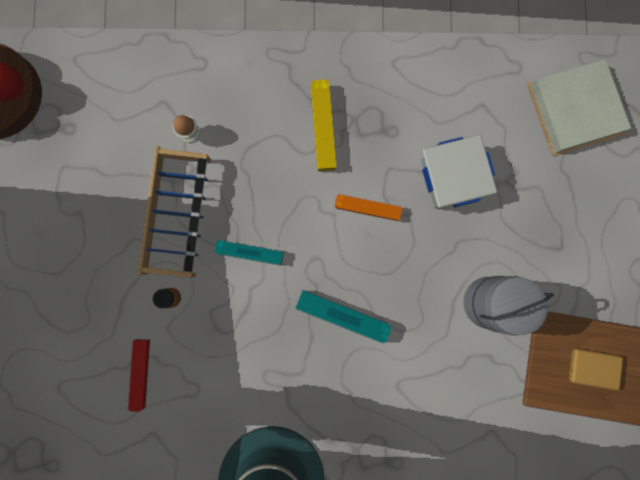

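View pics/scene1.png

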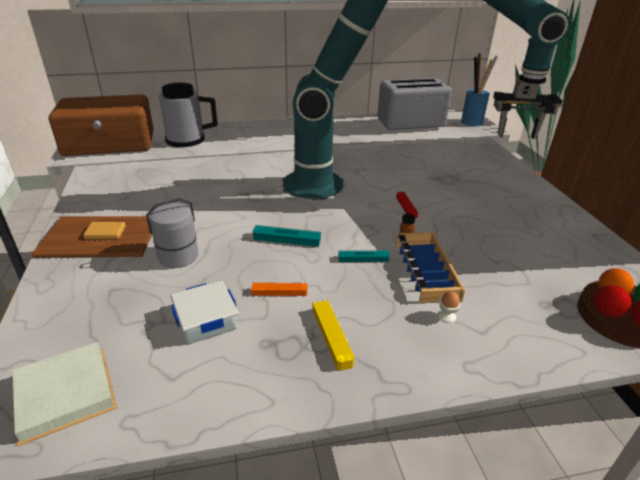

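```bash
cat >> h.py <<'E'
from scipy.spatial.transform import Rotation as Rn
def ori(jaw):  # jaw = angle of tool y in world, tool down
    y=np.array([np.cos(jaw),np.sin(jaw),0]); x=np.array([0,0,-1.]); z=np.cross(x,y)
    return Rn.from_matrix(np.column_stack([x,y,z])).as_rotvec()
def best(p,jaw):
    c=[]
    for a in (jaw,jaw+np.pi):
        q=kin.ik(p,ori(a))
        if q is not None: c.append((abs(np.array(q)[6]),a))
    return c
E
python3 - <<'E'
from h import *
print(Rn.from_rotvec(robot.observe()['tcp_rot']).as_matrix().round(2))
print([ (n,best(p,a)) for n,p,a in [('pad',[640,147,60],np.pi/2-.1),('side',[440,54,10],np.pi/2-.1),('tail',[540,-50,10],-.1)]])
robot.movep([530,110,260],ori(best([530,110,260],np.pi/2-.1)[0][1] if best([530,110,260],np.pi/2-.1)[0][0]<2 else np.pi*1.5-.1))
snap('wrist','w1.png'); print(robot.observe()['t'],robot.observe()['tcp_pos'])
for n in ['rack','rail_mid','back_wall','pad0','case','case_nose','egg_cup']:
    for d in viewer.pinpoint(n,'wrist'): print(n,round(d['confidence'],2),w('wrist',d['at']).round(1))
E
```

```text
[[ 0.    0.3   0.95]
 [ 0.    0.95 -0.3 ]
 [-1.    0.    0.  ]]
[('pad', [(np.float64(1.3303054682369526), 1.4707963267948965), (np.float64(1.5371844024849637), 4.61238898038469)]), ('side', [(np.float64(1.4247373165292714), 1.4707963267948965), (np.float64(1.2482143914228545), 4.61238898038469)]), ('tail', [(np.float64(0.319554717405052), -0.1), (np.float64(2.1987303445207735), 3.041592653589793)])]
3.3417 [529.81940567 111.11024014 259.77761772]
rack 0.82 [537.  194.8   2. ]
rail_mid 0.92 [533.2 151.2  32.9]
back_wall 0.73 [635.1 142.4  43.2]
back_wall 0.68 [549.2 246.9   2.9]
pad0 0.93 [478.6 163.   45.6]
pad0 0.83 [631.6 139.2  46.5]
pad0 0.79 [594.8 150.2  46.9]
pad0 0.77 [434.1 163.6  45.9]
pad0 0.68 [558.6 148.7  41.3]
pad0 0.6 [514.8 161.7  48.1]
case 0.93 [ 554.6 -202.8    3.2]
case 0.89 [ 3.253e+02 -1.503e+02  1.000e-01]
case 0.68 [461.7  48.9  -1.9]
case_nose 0.92 [ 570.1 -132.1    8.3]
case_nose 0.81 [828.1 -98.1  14. ]
case_nose 0.59 [472.4 113.1  13. ]
egg_cup 0.86 [718.1 176.7  -1.9]
```

View pics/w1.png

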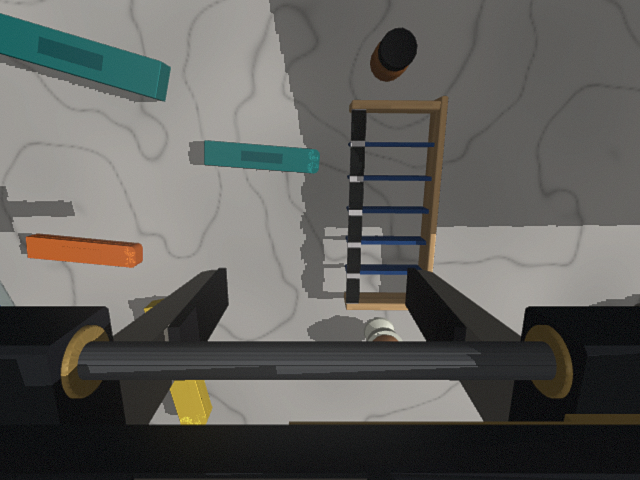

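```bash
python3 - <<'E'
from h import *
a=snap('wrist','w2.png'); b=snap('top','t2.png')
c=cv2.resize(a[90:320,190:460],None,fx=2.8,fy=2.6,interpolation=cv2.INTER_CUBIC)[:, :,::-1]
cv2.imwrite('pics/w2z.png',c)
print(robot.observe()['t'],robot.observe()['tcp_pos'])
for u,v,z in [(204,141,20),(204,166,20),(319,160,12)]: print(ray('wrist',u,v,z).round(1))
# fit rack pose from all pads etc in both cams -> print
def pads(cam):
    P=[w(cam,d['at']) for d in viewer.pinpoint('pad0',cam) if d['confidence']>.3]
    return np.array([p for p in P if 30<p[2]<60])
for cam in ['wrist','top']:
    P=pads(cam); P=P[np.argsort(P[:,0])]; print(cam,P.round(1).tolist()); 
    if len(P)==6:
        x=np.array([-100,-60,-20,20,60,100]); print('fit x',np.polyfit(x,P[:,0],1),'y',np.polyfit(x,P[:,1],1))
E
```

```text
3.7917 [529.99371865 110.05946351 259.9682003 ]
[435.1 -18.   20. ]
[464.2 -23.2  20. ]
[471.4 117.5  12. ]
wrist [[433.2, 162.1, 47.9], [476.9, 162.9, 47.0], [516.0, 160.3, 48.3], [560.5, 150.6, 39.7], [632.4, 143.0, 45.5]]
top [[436.8, 166.6, 47.5], [476.4, 164.3, 49.8], [515.7, 160.5, 47.2], [559.1, 155.7, 46.7], [599.8, 155.3, 49.3], [637.1, 145.0, 48.9]]
fit x [  1.01085872 537.48113399] y [-9.98512532e-02  1.57902577e+02]
```

View pics/w2z.png

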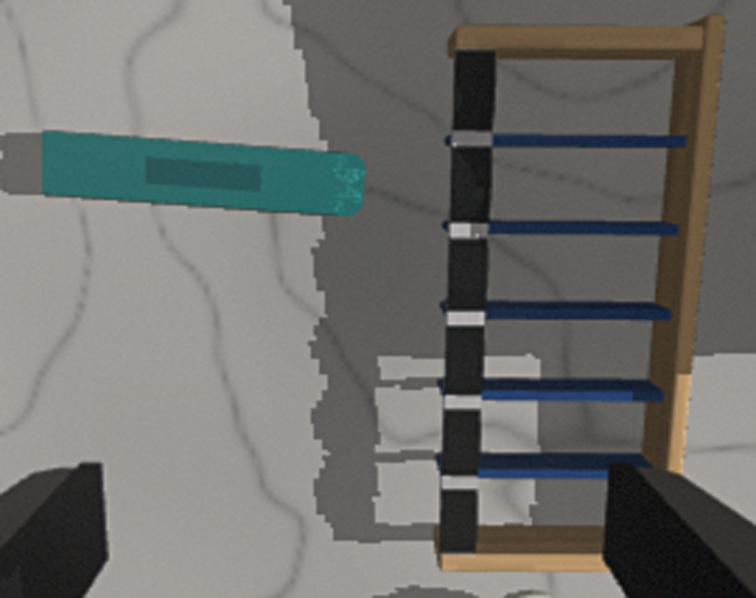

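```bash
python3 - <<'E'
from h import *
Q=np.array([(472,138),(467,230),(465,318),(462,401),(459,482)],float)
P=np.array([ray('wrist',190+a/2.8,90+b/2.6,41) for a,b in Q]); print(P.round(1))
x=np.array([-80,-40,0,40,80]); print('fit x',np.polyfit(x,P[:,0],1),'y',np.polyfit(x,P[:,1],1))
c=[(42,131),(42,192)]
b=cv2.imread('pics/t2.png')[130:310,130:310]; cv2.imwrite('pics/t2z.png',cv2.resize(b,None,fx=3.3,fy=3.3,interpolation=cv2.INTER_CUBIC))
for a,b in [(42,131),(42,192),(335,154),(335,214)]: print(ray('wrist',190+a/2.8,90+b/2.6,20).round(1))
E
```

```text
[[456.6 164.3  41. ]
 [496.4 159.3  41. ]
 [536.3 155.5  41. ]
 [575.7 151.3  41. ]
 [615.8 146.9  41. ]]
fit x [  0.99402917 536.15888169] y [-1.07130692e-01  1.55482213e+02]
[434.5 -16.8  20. ]
[461.8 -21.6  20. ]
[457.5 107.4  20. ]
[484.8 104.5  20. ]
```

View pics/t2z.png

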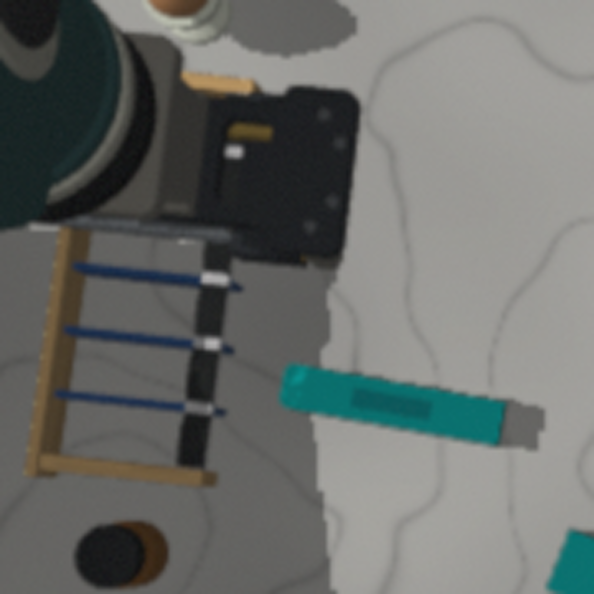

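```bash
cat >> h.py <<'E'
TH=-0.107; RO=np.array([541.0,198.2])
ex=np.array([np.cos(TH),np.sin(TH)]); ey=np.array([-np.sin(TH),np.cos(TH)])
def W(x,y,z): return list(RO+x*ex+y*ey)+[z]
def F(): return robot.observe()['contact_force'].round(2)
E
python3 - <<'E'
from h import *
o=ori(np.pi/2+TH)
robot.movep(W(100,-42,90),o); grip(0.0)
robot.servo_line(W(100,-42,56),100); robot.hold(.1); print(F(),robot.observe()['tcp_pos'],robot.observe()['grip_width'])
for z in (46,44.5,43):
    robot.servo_line(W(100,-42,z),40); robot.hold(.15); print(z,F())
print(robot.observe()['t'],robot.observe()['tcp_pos'])
snap('scene','s3.png'); snap('wrist','w3.png')
E
```

```text
[0.28 1.02 0.8 ] [636.4346813  145.75151498  56.42513201] 0.002966161816966215
46 [-0.17  0.2   0.15]
44.5 [ 0.07 -0.5   0.24]
43 [ 0.42 -0.17 -0.5 ]
8.0083 [635.95761851 145.73012416  42.99001318]
```

View pics/w3.png

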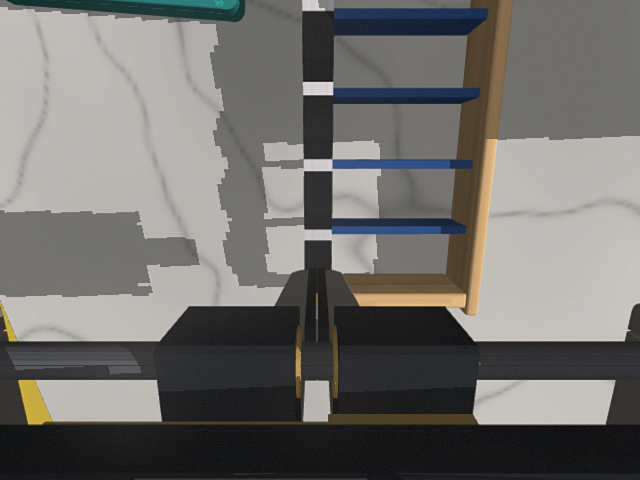

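View pics/s3.png

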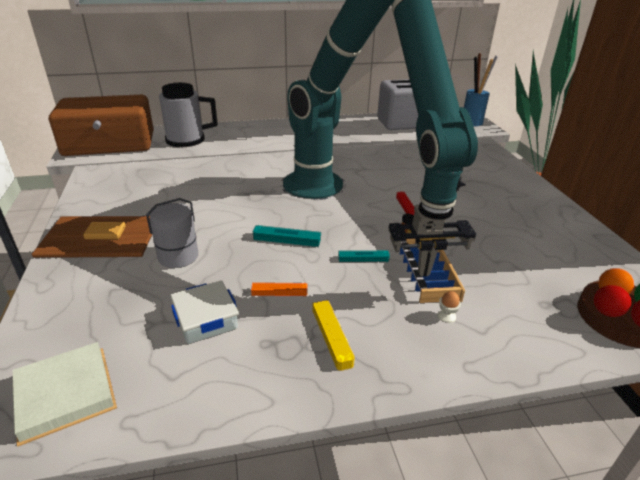

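```bash
cat >> h.py <<'E'
def Favg(n=10):
    L=[]
    for _ in range(n): robot.hold(.02); L.append(robot.observe()['contact_force'])
    return np.mean(L,0).round(2)
E
python3 - <<'E'
from h import *
print(proj('wrist',robot.observe()['tcp_pos']))
for z in (43,42,41,40):
    robot.servo_line(W(100,-42,z),40); f=Favg(); print(z,f,robot.observe()['tcp_pos'][2])
    if f[2]>2: break
print(robot.observe()['t'])
E
```

```text
[318.64241524 268.7113946 ]
43 [-0.   -0.05  0.1 ] 43.00985687886231
42 [-0.11 -0.01  0.12] 41.98856377824701
41 [-0.55  0.24 -0.34] 41.01161620434668
40 [ 0.11 -0.05  0.08] 40.010056842806605
9.775
```

```bash
python3 - <<'E'
from h import *
a=snap('wrist','w4.png'); cv2.imwrite('pics/w4z.png',cv2.resize(a[180:360,220:420],None,fx=3.3,fy=3.3,interpolation=cv2.INTER_CUBIC)[:,:,::-1])
a=snap('scene','s4.png'); cv2.imwrite('pics/s4z.png',cv2.resize(a[190:340,360:510],None,fx=4,fy=4,interpolation=cv2.INTER_CUBIC)[:,:,::-1])
for c,z in (('wrist',46),('wrist',41),('scene',46)):
  print(c,proj(c,robot.observe()['tcp_pos']),[proj(c,W(x,-42,z)).round(0).tolist() for x in (60,80,100,120,132)])
E
```

```text
wrist [318.5923855  268.67616215] [[319.0, 203.0], [319.0, 238.0], [319.0, 272.0], [319.0, 304.0], [319.0, 323.0]]
wrist [318.5923855  268.67616215] [[319.0, 202.0], [319.0, 236.0], [319.0, 269.0], [319.0, 301.0], [319.0, 319.0]]
scene [420.94514732 283.63700977] [[417.0, 272.0], [419.0, 277.0], [421.0, 282.0], [424.0, 287.0], [425.0, 290.0]]
```

View pics/w4z.png

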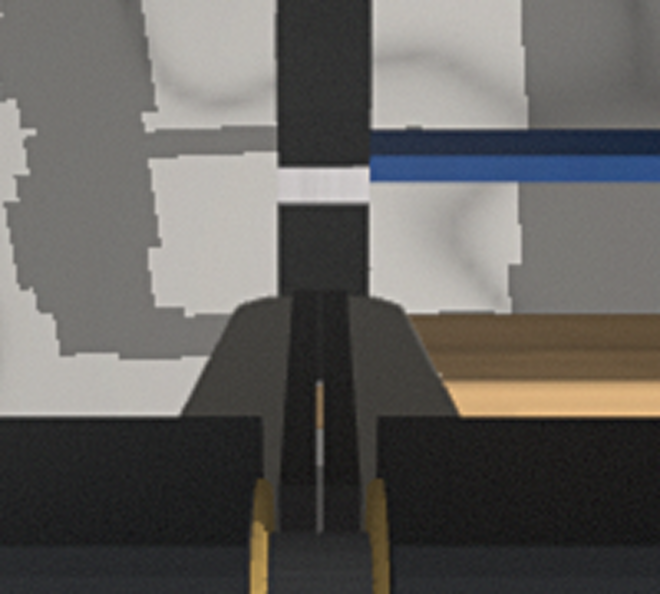

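View pics/s4z.png

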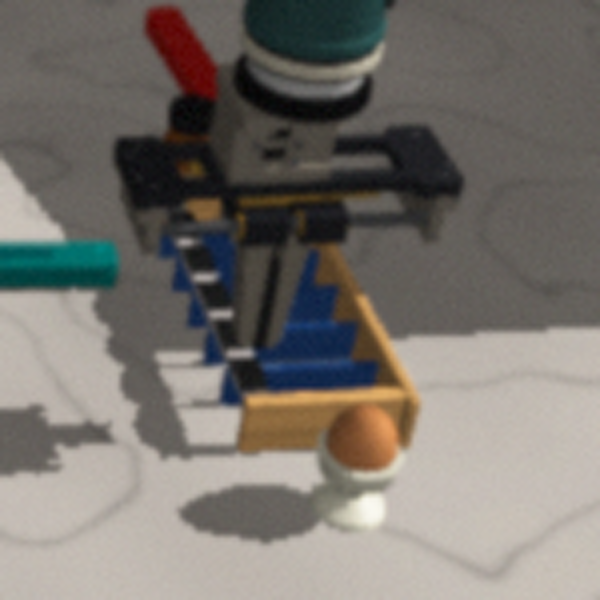

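```bash
python3 - <<'E'
from h import *
p=robot.observe()['tcp_pos']; print(p)
for h in (0,10,20,30):
  print(h,'wrist near edge',[proj('wrist',p+np.array([*(a*ex+b*ey),h])).round(0).tolist() for a,b in ((-10,-18),(-10,18),(-4,0))],
   'scene',[proj('scene',p+np.array([*(a*ex+b*ey),h])).round(0).tolist() for a,b in ((10,-18),(10,18),(0,0))])
for n,q in (('endwall top +x',W(132,-50,40)),('endwall back',W(132,58,40)),('rail mid',W(0,-42,46)),('gap45',W(80,-42,41)),('gap34',W(40,-42,41))): print(n,proj('scene',q).round(1), ((proj('scene',q)-[360,190])*4).round(0))
E
```

```text
[635.94547386 145.7322535   40.01466596]
0 wrist near edge [[288.0, 253.0], [349.0, 252.0], [319.0, 262.0]] scene [[415.0, 287.0], [429.0, 286.0], [421.0, 284.0]]
10 wrist near edge [[287.0, 257.0], [351.0, 257.0], [319.0, 268.0]] scene [[415.0, 283.0], [430.0, 283.0], [422.0, 281.0]]
20 wrist near edge [[285.0, 263.0], [353.0, 263.0], [319.0, 273.0]] scene [[416.0, 280.0], [430.0, 280.0], [422.0, 277.0]]
30 wrist near edge [[283.0, 269.0], [354.0, 269.0], [319.0, 280.0]] scene [[417.0, 277.0], [431.0, 276.0], [423.0, 274.0]]
endwall top +x [421.4 292.3] [246. 409.]
endwall back [464.6 290. ] [419. 400.]
rail mid [410.7 257.6] [203. 270.]
gap45 [418.8 278.2] [235. 353.]
gap34 [414.5 268.4] [218. 314.]
```

```bash
python3 - <<'E'
from h import *
z=40
while z>20:
    z-=2; robot.servo_line(W(100,-42,z),40); f=Favg(5); print(z,f)
    if f[2]>0.9 or np.linalg.norm(f)>2: break
print(robot.observe()['t'],robot.observe()['tcp_pos']); snap('scene','s5.png')
E
python3 -c "
import cv2;a=cv2.imread('pics/s5.png');cv2.imwrite('pics/s5z.png',cv2.resize(a[190:340,360:510],None,fx=4,fy=4,interpolation=2))"
```

```text
38 [-0.25 -0.28  0.33]
36 [0.21 0.13 0.12]
34 [0.19 0.33 0.08]
32 [-0.48  0.14 -0.4 ]
30 [-0.37  0.28  0.18]
28 [ 0.21 -0.09  0.16]
26 [ 0.08 -0.29 -0.25]
24 [-0.25  0.27  0.2 ]
22 [0.23 0.39 0.17]
20 [-0.07 -0.23 -0.09]
13.2083 [635.9034572  145.75248734  19.94011481]
```

View pics/s5z.png

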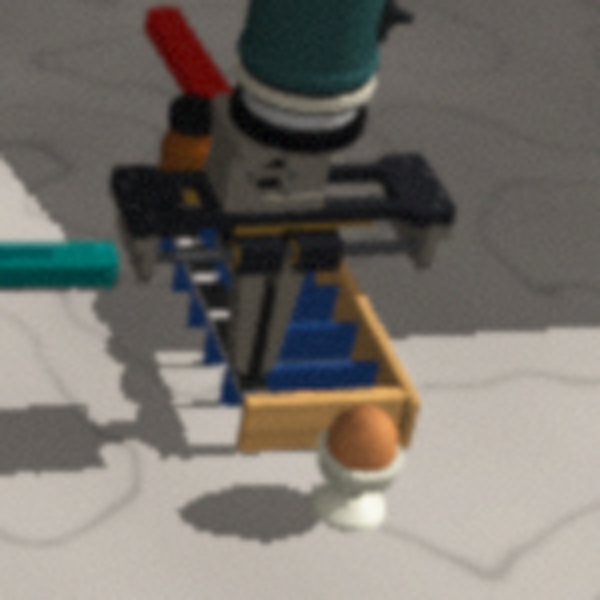

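```bash
python3 - <<'E'
from h import *
a=snap('wrist','w5.png'); cv2.imwrite('pics/w5z.png',cv2.resize(a[180:360,220:420],None,fx=3.3,fy=3.3,interpolation=cv2.INTER_CUBIC)[:,:,::-1])
i=viewer.camera_info('wrist'); R=np.array(i['R']); print((-R.T@i['t'])-robot.observe()['tcp_pos'], R.round(3))
E
```

```text
[-66.07918125   6.12809116 199.4327912 ] [[ 0.108  0.994 -0.002]
 [ 0.966 -0.104  0.236]
 [ 0.235 -0.027 -0.972]]
```

View pics/w5z.png

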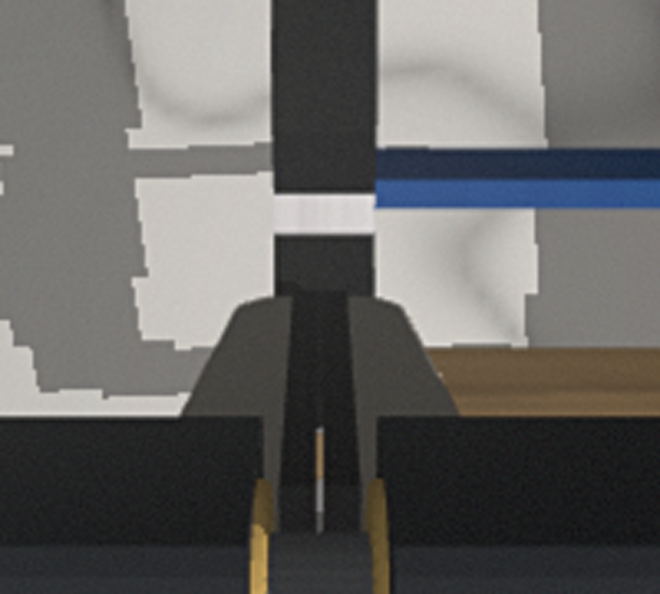

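```bash
python3 - <<'E'
from h import *
z=20
while z>8:
    z-=1; robot.servo_line(W(100,-42,z),40); f=Favg(5); print(z,f,robot.observe()['tcp_pos'][2].round(2))
    if f[2]>1.1 or np.linalg.norm(f)>2: break
print(robot.observe()['t'])
E
```

```text
19 [-0.12 -0.   -0.22] 18.97
18 [-0.42 -0.31 -0.19] 17.98
17 [ 0.16 -0.01  0.9 ] 17.21
16 [0.3  0.08 1.71] 16.13
14.6417
```

```bash
python3 - <<'E'
from h import *
robot.servo_line(W(100,-42,15.5),40); print(Favg(6))
for x in (60,20):
    robot.servo_line(W(x+40,-42,26),80)
    robot.servo_line(W(x,-42,26),100)
    robot.servo_line(W(x,-42,18),80)
    for z in (16,15,14,13):
        robot.servo_line(W(x,-42,z),40); f=Favg(6); print(x,z,f)
        if f[2]>1.4: break
    if x==20:
        a=snap('scene','s6.png'); cv2.imwrite('pics/s6z.png',cv2.resize(a[190:340,360:510],None,fx=4,fy=4,interpolation=cv2.INTER_CUBIC)[:,:,::-1])
robot.servo_line(W(20,-42,60),120); print(robot.observe()['t'])
E
```

```text
[0.73 0.25 1.37]
60 16 [ 0.91 -0.6   1.7 ]
20 16 [ 0.41 -0.61  1.67]
18.4167
```

View pics/s6z.png

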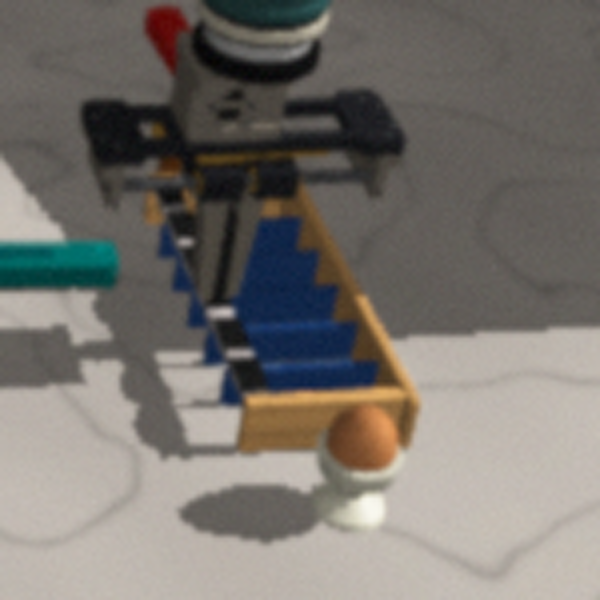

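```bash
python3 - <<'E'
from h import *
cc=np.array([461,50.]); th=-0.18; cx=np.array([np.cos(th),np.sin(th)])
s=cc-36*cx; o=ori(np.pi/2+th)
print(kin.ik([*s,-20],o), kin.ik(W(-5,-156,-20),ori(np.pi/2+TH)), kin.ik(W(20,-260,-20),ori(TH)))
robot.servo_line([*s,60],250,rotation=o); grip(0.5)
a=snap('wrist','w7.png'); print(robot.observe()['t'],robot.observe()['grip_width'])
E
```

```text
[-0.45937281  0.48036883  0.29383844  2.26821011 -0.32615861  0.43093043
  1.49175291] [-0.3856328   0.57933292  0.29556092  2.05629763 -0.31122338  0.54772179
  1.59566424] [-0.43457426  0.66716581  0.62928294  2.03509619 -0.65065349  0.64506605
  0.52441876]
20.0667 0.49952149912623656
```

View pics/w7.png

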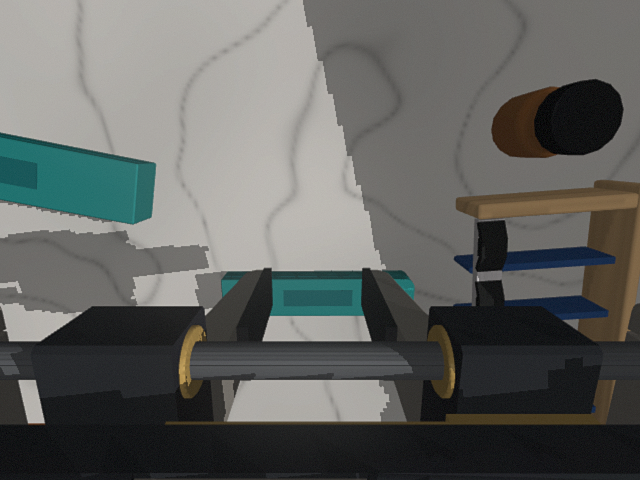

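```bash
python3 - <<'E'
from h import *
p=robot.observe()['tcp_pos']; print(p)
for z in (89,20,0): print(z,proj('wrist',[p[0],p[1],z]))
for u,v in ((222,272),(413,272),(316,272)): print(ray('wrist',u,v,20).round(1))
cc=np.array([461,50.]); th=-0.18; cx=np.array([np.cos(th),np.sin(th)])
s=cc-36*cx; o=ori(np.pi/2+th)
for z in (20,0,-10,-15,-19):
    robot.servo_line([*s,z],80); f=Favg(4); print(z,f)
    if abs(f[2])>2.5: break
snap('wrist','w8.png'); snap('scene','s8.png'); print(robot.observe()['t'])
E
python3 -c "
import cv2;a=cv2.imread('pics/s8.png');cv2.imwrite('pics/s8z.png',cv2.resize(a[190:340,320:470],None,fx=4,fy=4,interpolation=2))"
```

```text
[425.60913182  56.44814957  60.04866229]
89 [318.95053908 286.37124653]
20 [318.42221056 250.61099832]
0 [318.31852493 243.59297134]
[428.9 -14.4  20. ]
[453.4 120.2  20. ]
[440.9  51.9  20. ]
20 [0.66 0.   0.46]
0 [ 0.14 -0.37  0.08]
-10 [-0.11  0.   -0.04]
-15 [0.01 0.23 0.06]
-19 [-0.18  0.4   0.18]
22.325
```

View pics/w8.png

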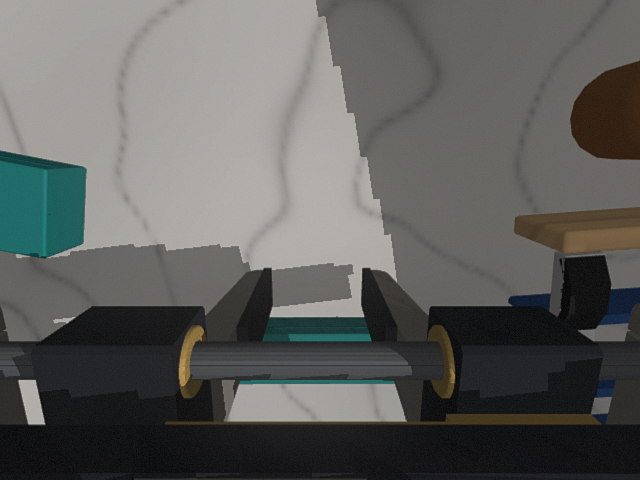

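View pics/s8z.png

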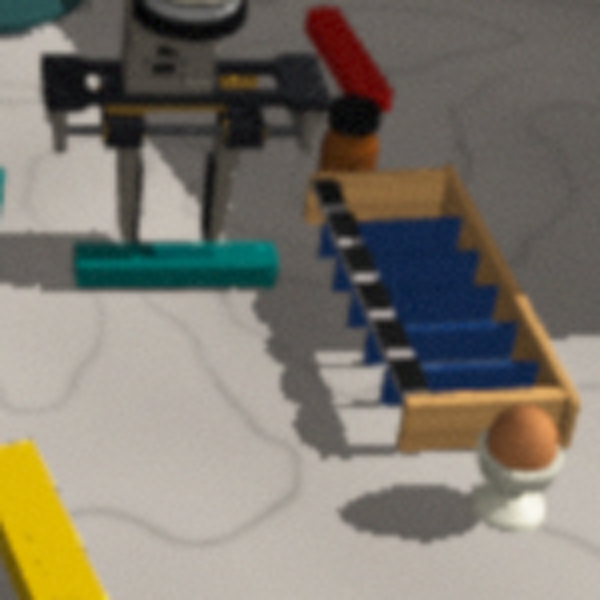

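```bash
python3 - <<'E'
from h import *
robot.servo_line(W(-40,-155,-19),60,rotation=ori(np.pi/2+TH)); print(Favg(4))
robot.servo_line(W(-10,-155,-19),50); print(Favg(4))
a=snap('scene','s9.png'); cv2.imwrite('pics/s9z.png',cv2.resize(a[190:340,320:470],None,fx=4,fy=4,interpolation=cv2.INTER_CUBIC)[:,:,::-1])
snap('top','t9.png'); 
print(robot.observe()['t'])
for c in('top','scene'):
  for n in ('case','case_nose'):
    for d in viewer.pinpoint(n,c):
      p=w(c,d['at']); r=p[:2]-RO
      if np.linalg.norm(r)<250: print(c,n,d['confidence'],(r@ex).round(1),(r@ey).round(1))
E
python3 -c "
import cv2;a=cv2.imread('pics/t9.png');cv2.imwrite('pics/t9z.png',cv2.resize(a[130:310,130:310],None,fx=3.3,fy=3.3,interpolation=2))"
```

```text
[-0.49 -0.14 -0.07]
[ 0.05 -0.18 -0.21]
24.45
scene case 0.81 13.7 -155.5
scene case_nose 0.63 12.8 -82.9
```

View pics/s9z.png

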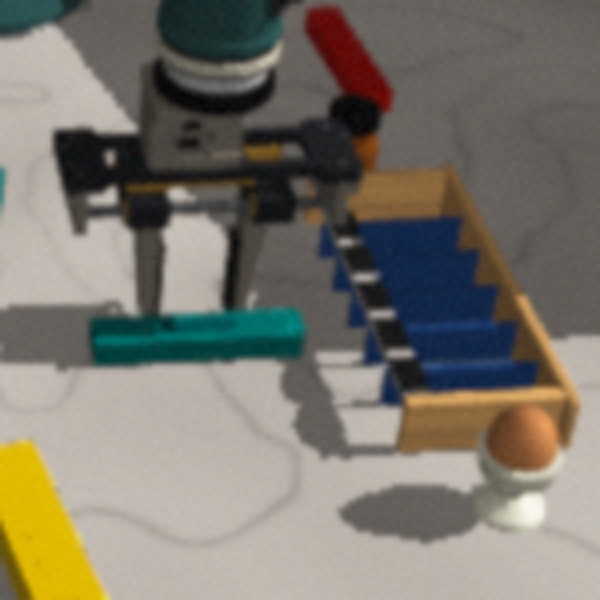

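View pics/t9z.png

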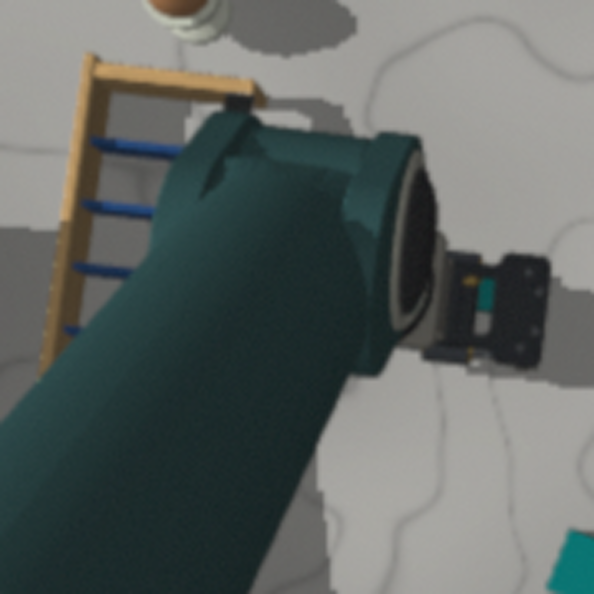

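```bash
python3 - <<'E'
from h import *
robot.servo_line(W(-3,-155,-19),40); robot.hold(.1)
robot.servo_line(W(-18,-155,-19),80)
robot.servo_line(W(-18,-155,40),200)
grip(0.0)
robot.servo_line(W(20,-210,130),250,rotation=ori(TH)); robot.hold(.2)
a=snap('wrist','w10.png'); p=robot.observe()['tcp_pos']; print(robot.observe()['t'],p)
for c in('wrist',):
  for n in ('case','case_nose'):
    for d in viewer.pinpoint(n,c):
      p=w(c,d['at']); r=p[:2]-RO
      if np.linalg.norm(r)<250: print(c,n,d['confidence'],(r@ex).round(1),(r@ey).round(1))
snap('top','t10.png');snap('scene','s10.png')
E
python3 -c "
import cv2;a=cv2.imread('pics/t10.png');cv2.imwrite('pics/t10z.png',cv2.resize(a[130:310,130:310],None,fx=3.3,fy=3.3,interpolation=2))"
```

```text
28.5917 [538.38043016 -12.6620901  129.92623238]
wrist case 0.87 24.4 -152.0
wrist case_nose 0.69 20.6 -93.4
```

View pics/w10.png

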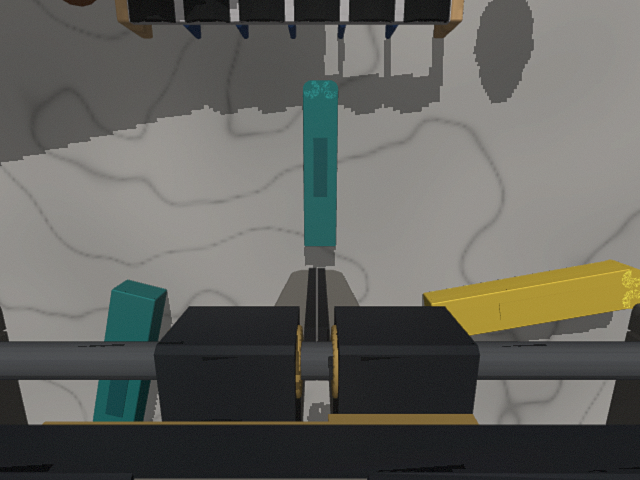

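View pics/t10z.png

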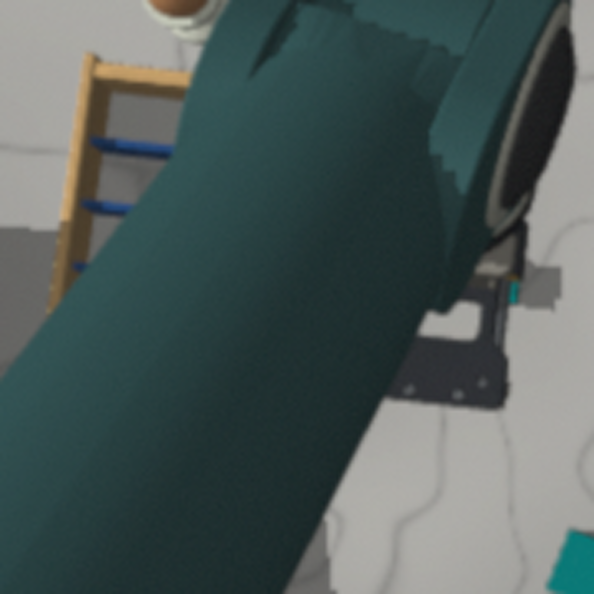

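```bash
python3 - <<'E'
from h import *
im=cv2.imread('pics/w10.png'); cv2.imwrite('pics/w10z.png',cv2.resize(im[0:270,180:460],None,fx=2.2,fy=2.2,interpolation=2))
def R(u,v,z):
    r=ray('wrist',u,v,z)[:2]-RO; return (r@ex).round(1),(r@ey).round(1)
hsv=cv2.cvtColor(im,cv2.COLOR_BGR2HSV); m=(hsv[...,0]>80)&(hsv[...,0]<100)&(hsv[...,1]>120)
m[:, :290]=0; m[:,350:]=0; m[250:]=0;m[:75]=0
for v in (100,130,160,190,220,238):
    u=np.where(m[v])[0]; print(v,u.min(),u.max(),R(u.min()-.5,v,20),R(u.max()+.5,v,20))
v=np.where(m.any(1))[0]; print(v.min(),v.max(),R(320,v.min(),20),R(320,v.max(),20))
for x in (0,40): print(x,proj('wrist',W(x,-50,28)).round(1),proj('wrist',W(x,-42,41)).round(1))
E
```

```text
100 303 337 (np.float64(8.2), np.float64(-102.2)) (np.float64(37.1), np.float64(-102.2))
130 304 336 (np.float64(8.8), np.float64(-125.9)) (np.float64(36.5), np.float64(-125.9))
160 304 336 (np.float64(8.6), np.float64(-150.5)) (np.float64(36.9), np.float64(-150.5))
190 304 335 (np.float64(8.3), np.float64(-176.1)) (np.float64(36.3), np.float64(-176.1))
220 305 335 (np.float64(9.0), np.float64(-202.7)) (np.float64(36.6), np.float64(-202.7))
238 305 334 (np.float64(8.8), np.float64(-219.3)) (np.float64(35.9), np.float64(-219.3))
80 245 (np.float64(22.6), np.float64(-86.9)) (np.float64(22.8), np.float64(-225.8))
0 [290.7  26. ] [289.2   7.4]
40 [342.8  26. ] [344.3   7.4]
```

View pics/w10z.png

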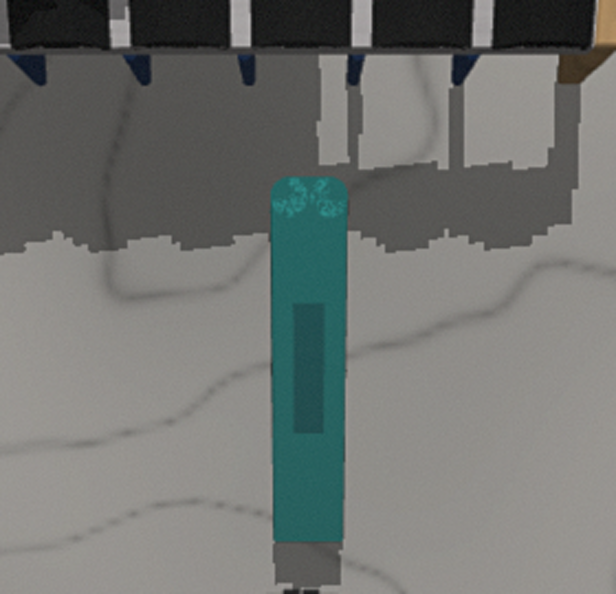

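```bash
python3 - <<'E'
from h import *
robot.servo_line(W(22.6,-252,60),200)
for z in (0,-19):
    robot.servo_line(W(22.6,-252,z),150); print(Favg(3))
robot.servo_line(W(22.6,-235,-19),60)
robot.servo_line(W(20,-203,-19),40); print(Favg(4))
snap('wrist','w11.png');a=snap('scene','s11.png'); cv2.imwrite('pics/s11z.png',cv2.resize(a[190:340,320:470],None,fx=4,fy=4,interpolation=cv2.INTER_CUBIC)[:,:,::-1])
print(robot.observe()['t'])
E
```

```text
[0.14 0.15 0.32]
[-0.31  0.56  0.25]
[-0.4  -0.28 -0.23]
31.825
```

View pics/w11.png

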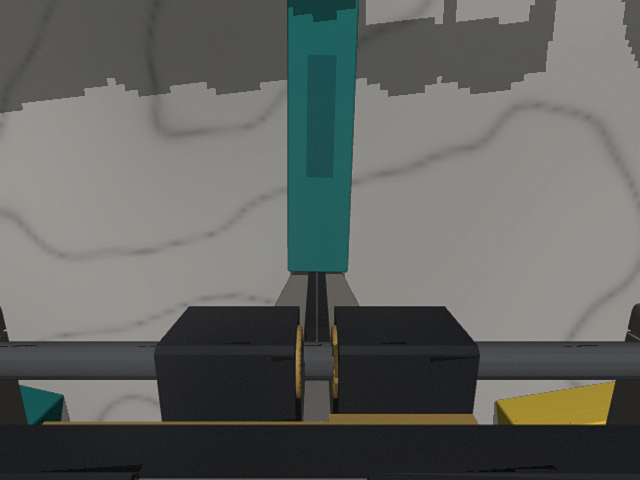

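View pics/s11z.png

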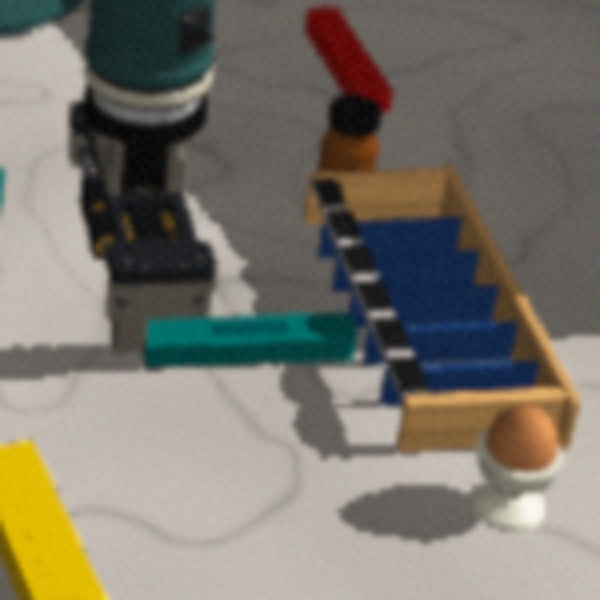

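```bash
python3 - <<'E'
from h import *
im=cv2.imread('pics/w11.png')
def R(u,v,z):
    r=ray('wrist',u,v,z)[:2]-RO; return (r@ex).round(1),(r@ey).round(1)
hsv=cv2.cvtColor(im,cv2.COLOR_BGR2HSV); m=(hsv[...,0]>80)&(hsv[...,0]<100)&(hsv[...,1]>110)
m[:, :270]=0; m[:,375:]=0
for v in (30,80,130,180,220,260):
    u=np.where(m[v])[0]; a=R(u.min()-.5,v,20);b=R(u.max()+.5,v,20); print(v,a,b,(a[0]+b[0])/2)
E
```

```text
30 (np.float64(7.6), np.float64(-88.9)) (np.float64(36.2), np.float64(-88.9)) 21.900000000000002
80 (np.float64(7.6), np.float64(-107.8)) (np.float64(35.9), np.float64(-107.9)) 21.75
130 (np.float64(7.2), np.float64(-128.0)) (np.float64(35.5), np.float64(-128.1)) 21.35
180 (np.float64(6.7), np.float64(-149.6)) (np.float64(35.1), np.float64(-149.6)) 20.900000000000002
220 (np.float64(6.3), np.float64(-167.9)) (np.float64(34.6), np.float64(-167.9)) 20.45
260 (np.float64(5.9), np.float64(-187.2)) (np.float64(34.5), np.float64(-187.3)) 20.2
```

```bash
python3 - <<'E'
from h import *
y=-203
while y<-106:
    y=min(y+16,-106); robot.servo_line(W(20.3,y,-19),50); f=Favg(2); print(y,(f[:2]@ex).round(1),(f[:2]@ey).round(1),f[2])
    if np.linalg.norm(f)>8: break
a=snap('scene','s12.png'); cv2.imwrite('pics/s12z.png',cv2.resize(a[190:340,320:470],None,fx=4,fy=4,interpolation=cv2.INTER_CUBIC)[:,:,::-1])
snap('wrist','w12.png'); print(robot.observe()['t'])
E
```

```text
-187 -0.1 0.3 0.12
-171 -0.4 0.1 -0.63
-155 0.4 0.4 -0.04
-139 0.3 0.1 -0.05
-123 -0.1 0.1 0.08
-107 -0.4 -0.2 0.19
-106 -0.2 -0.3 -0.53
35.2083
```

View pics/s12z.png

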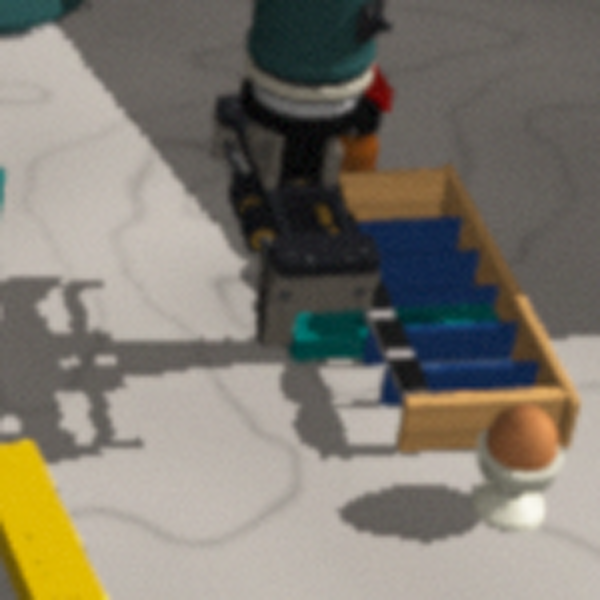

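View pics/w12.png

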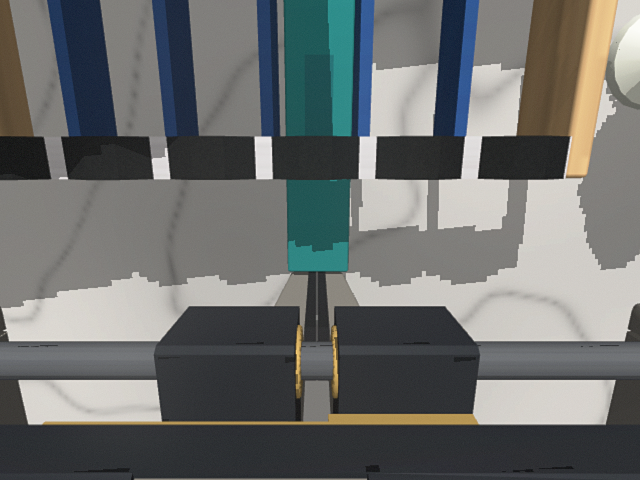

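Case is in gap 3, between the two dividers left of the last two gaps before the egg cup. Push the last few mm until the wall is felt.

```bash
python3 - <<'E'
from h import *
y=-106
while y<-92:
    y+=1; robot.servo_line(W(20.3,y,-19),20); f=Favg(4); print(y,(f[:2]@ey).round(1),f[2])
    if np.linalg.norm(f)>3: break
robot.servo_line(W(20.3,-125,-19),60)
robot.servo_line(W(20.3,-150,60),150); robot.hold(.2)
a=snap('wrist','w13.png')
for n in ('case','case_nose'):
    for c in ('wrist','scene'):
        if n=='case' and c=='scene': a=snap('scene','s13.png'); cv2.imwrite('pics/s13z.png',cv2.resize(a[190:340,360:510],None,fx=4,fy=4,interpolation=cv2.INTER_CUBIC)[:,:,::-1])
        for d in viewer.pinpoint(n,c):
            p=w(c,d['at']); r=p[:2]-RO
            if np.linalg.norm(r)<100: print(c,n,d['confidence'],(r@ex).round(1),(r@ey).round(1))
for y in (-90,-85): print(y,proj('wrist',W(20,y,20)))
print(robot.observe()['t'])
E
```

```text
-105 -0.3 0.11
-104 -0.5 -0.22
-103 0.2 -0.13
-102 -0.3 -0.15
-101 0.3 0.2
-100 -0.5 -0.06
-99 -2.3 0.73
-98 -5.3 1.26
wrist case 0.71 22.2 -21.3
wrist case 0.31 -5.6 -45.9
scene case_nose 0.63 18.0 49.5
scene case_nose 0.27 -60.0 -38.5
-90 [316.53798907 161.18693803]
-85 [316.53224505 153.42858162]
39.5417
```

View pics/w13.png

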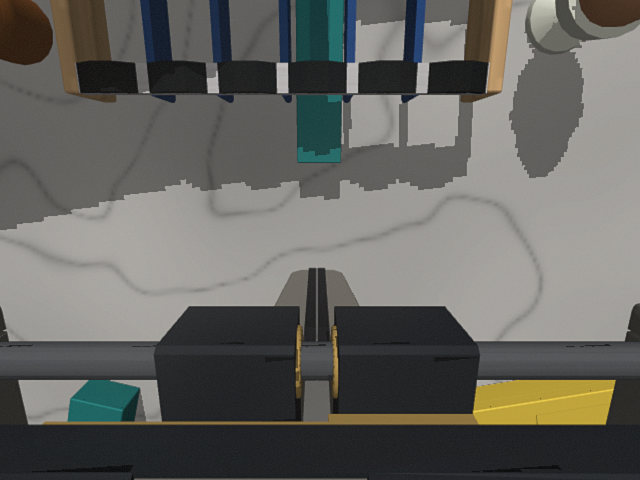

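View pics/s13z.png

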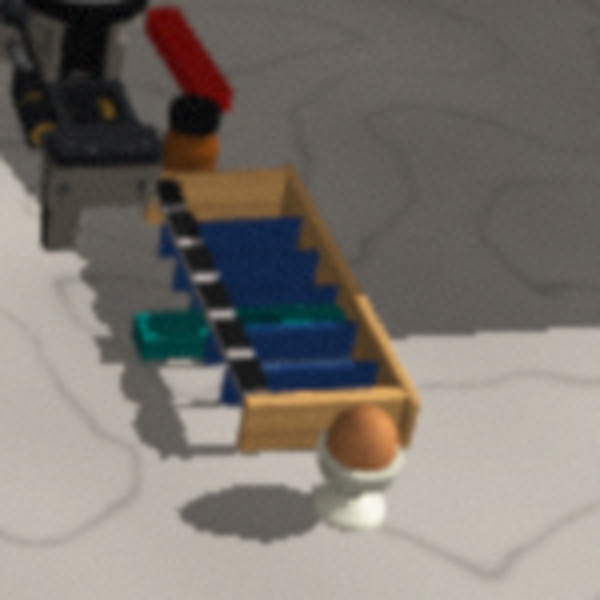

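The tail edge sits at v≈161, which matches rack y = -90 (fully home). The case is in gap 3 and straight, and the robot is clear.

```bash
python3 - <<'E'
from h import *
print(robot.observe()['t'], Favg(5)); robot.job_done()
E
```

```text
39.5417 [-0.07 -0.45  0.1 ]
the job is handed in; nothing more can be done
```

I touched pads 5, 4 and 3 in that order, counting from the egg cup's end. I then pushed the smaller teal case into gap 3 until it met the back wall, and handed the job in at about 39.6 s. No verdict is reported.

- **Pads:** each touch pressed with about 1.4–1.7 N.
- **Moving the case:** I pushed it sideways from its long side with two spread fingertips. I then pushed it nose first from its tail with the fingers shut. It was never pinched or lifted.
- **Contact with the wall:** the force rose to about 5 N when the case met the wall, far below the 32 N limit.
- **Final position:** in the last wrist picture the tail edge is at row 161, which corresponds to rack y = -90 mm, fully home. The networks put the nose at y ≈ 49.5 mm and the case centre at x ≈ 22 mm, and the case looked straight.
- **Bystanders:** the egg cup and jar look unmoved in the final pictures. The arm never went near the glass box or lunch carrier, and I did not measure any bystander again at the end.
- **Clearance at hand-in:** the robot was clear of everything and the force reading was within noise.

**Disagreement:** the shut fingertips sit about 29 mm behind the stated TCP. There was no contact with the first pad until TCP z ≈ 17 mm instead of 46 mm. I used that measured offset for the rest of the work.

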